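# Snap a fresh soldering block into the spring clips of the soldering stand

### The job

Pick up the long ceramic soldering block with the bevelled ends and fit it in the soldering stand: hold it level over the cradle, lined up lengthwise and centred, and press it gently straight down, so that its two ends spread both spring clips at the same time, until it lies fully home and both clips have snapped back over its top edges; then let go. The cradle's height was set by hand and the block is brittle, so go by feel and stop pressing as soon as it is home. Touch the stand with the block only, not with the hand, and leave everything else on the bench where it is.

Things in the scene. Friction and masses are not known exactly. Their poses are not given: they have to be found in the camera images.
- block: Soldering block, the only slab with bevelled ends: off-white ceramic, 100 mm long (its x), 50 wide (y), 25 thick, 0.1 to 0.16 kg. 5 mm 45-degree bevels cross both ends, top and bottom (upright end faces 15 mm high). Lies flat; swaps places with the other two slabs. Origin: centre of the underside. Brittle: keep the push on it under 25 N (limit: 35 N summed over all its contacts with the stand).
- stand: Fixed stand, round iron foot 110 mm across. Origin: foot's centre at bench height; x runs along the cradle, y across. Cradle, on a telescopic post: plate 122 x 40 mm, two 4 mm bars as rigid seat, a spring clip at each end (clip_a, clip_b), sides open for fingers gripping the block's 50 mm width. Its height is NOT measured: the seat, where the block's underside ends, is 58 to 88 mm above the bench.
- clip_a (a joint): Clip at the cradle's +x end: steel leaf 30 mm wide rooted 4 mm below the seat at x = 54 mm; inward round nose 24 mm above the seat, flared lip ending 33 mm above it. Noses are 91 mm apart at rest. Value: outward bend, rad. 0 at rest, 0.155 when the nose rides on the block's upright end face, 0.02 to 0.07 when snapped in over the top bevel, block home. Spring: 1.3 N at rest, 3.7 N at 0.155.
- clip_b (a joint): Same clip at the -x end, rad outward. Pressing: the lower bevels meet the noses with the underside 24 to 26 mm above the seat; over 5 mm they wedge both out 4.4 mm (8 to 13 N in all), the end faces slide down between them (2 to 3 N), and in the last 6 mm the noses slip in over the top bevels; then the seat stops the block hard.
- short_block: Used ceramic slab, soot-stained, square ends, 70 x 50 x 25 mm; loose bystander. Origin: centre of the underside.
- thin_board: Perforated thin ceramic board, square ends, 110 x 60 x 12 mm; loose bystander. Origin: centre of the underside.
- wire_spool: Spool of silvery wire standing upright, 56 mm across, 45 mm high; loose bystander. Origin: centre of the underside.
- tweezers: Steel tweezers lying flat, about 160 mm long, 8 mm high; loose bystander. Origin: near the middle, on the bench.
- bur_rack: Blue plastic rack full of upright burs, 80 x 130 mm, 65 mm high; loose bystander. Origin: centre of the underside.
- flux_jar: Pale jar with a black lid, 72 mm across, 82 mm high; loose bystander. Origin: centre of the underside.
- squeeze_bottle: White squeeze bottle with a green nozzle, 52 mm across, 150 mm high; loose bystander. Origin: centre of the underside.

How it is judged:
By the outcome, as a careful person would: the job done as asked, in the order asked, and still so for the second after the job is handed in, with the robot touching nothing.
It also fails if it takes over 45 s, if anything falls off the work surface, if the arm or the gripper's body presses on something with over 40 N, if the wrist force passes 120 N, or if a joint passes its speed limit or range.

### The arm

A 7-joint arm with a two-finger parallel gripper is mounted at the origin on the work surface. World frame = base frame: x ahead of the robot, y to its left, z up, the work surface at z = 0. Lengths are in m, angles in rad, forces in N, time in s.
With the tool pointing down it reaches from about 0.425 to 0.95 m from the base axis. Payload 4.7 kg.
Tool frame: the origin (TCP) lies on the centre line of the jaws, within the pads' length; the fingertips stand 14 mm ahead of it and the grasp point (between the pads) lies 5 mm behind it; z points along the fingers, y is the line along which they close (so a half turn about z gives the same grasp; the last joint's range is limited). The gripper opens to 85 mm and grips with 20 to 120 N. Pads are 22 mm wide; open, the fingers measure 114 mm over their backs; the gripper's body (76 mm by 85 mm) begins 54 mm behind the grasp point. The pads swing forward as they close: fully open they stand 13 mm farther back than shut.
Start: joints at [-1.276, 0.469, -0.049, 1.532, 0.024, 1.141, -0.082], TCP at [0.215, 0.64, 0.245] pointing down, gripper open.
Joint ranges: [-2.59, 2.59], [-0.33, 1.99], [-1.39, 1.29], [0.1, 2.45], [-1.04, 4.18], [0.21, 1.99], [-2.66, 2.66]. Speed limits (rad/s): [2.57, 2.57, 3.14, 3.14, 3.14, 3.14, 3.14].

### API

Orientations are given as a unit quaternion [w, x, y, z].
In Python, from rig import bot gives the robot as it stands.
- The arm moves only by the shell command python3 shift.py FILE [FORCE], which reads ROWS from the file FILE. ROWS is a JSON list of rows, 1 to 20 of them, each written [[rx, ry, rz], [dx, dy, dz], opening]: a rotation vector rx, ry, rz in rad, then dx, dy, dz in m, then the finger opening in m; each row shifts and turns the commanded pose from where the row before left it, along the tool's axes as they then stand; what a row does not reach is not made up. A row lasts 1/10 s, in which the tool goes at most 0.05 m and 0.15 rad, less where a joint would pass 70% of its speed; a pose out of reach is approached as far as the arm can. The fingers move at their own pace and stop on an object; FORCE is the grip in N (left out, the last holds). Time passes only in rows, so rows that do not move let the fingers close. It prints the time, the measured TCP pose, the force, the opening and the grip force at its end. Input that does not fit is refused with a message, and nothing moves.
- bot.read_state(): the state, without advancing time (a new reading comes with each control period).
- bot.snapshot(name): name is "scene" or "top" or "wrist"; returns a dict with "img" (384x512x3 uint8, red, green, blue), "fx", "fy", "cx", "cy" (pixels), "extrinsics" (4x4, takes a point from camera to world coordinates); the wrist camera has in their place "hand_eye" (4x4, takes a point from camera to tool coordinates, whose origin is the TCP and whose axes are the flange's). Camera axes: x right, y down, z forward; pixel columns grow to the right and rows downward; lengths in m; the calibration is good to about 2 mm. A picture is of the moment at which its call begins: read the wrist's pose just before it. There is no depth.
- bot.close_job(): hands the job in; it is judged then, once.
The state is a dict: "time": time; "joint_pos": joint angles; "joint_vel": joint speeds; "tau": joint torques, N m; "eef_pos": TCP position; "tcp_rot": TCP orientation; "wrist_force": force on the tool from outside, world axes, zero at the start; "moment": the same for the moment, N m; "width": finger opening in m; "gripper_force": force on a finger pad.
Only numpy, scipy, OpenCV 4.12 (cv2) and the standard library are available. Lean on these libraries where they do the work, as an engineer would, in place of code of your own. Each camera call takes 0.05 s, during which the arm holds its last target. There are 200 camera calls.

## Working session

There is one attempt and no reset: what is moved stays moved. The work goes in short steps, Python scripts to look and compute and a shell command to move; the robot and the scene stay as the last step left them, time stands still between calls to the robot, and variables do not carry over. Pictures are saved under pics/ and viewed, at most 10 in all, crops included, and the job is handed in when it is done.

```bash
ls; mkdir -p pics; python3 - <<'E'
from rig import bot
import cv2,numpy as np
print(bot.read_state())
for n in("scene","top"):
    s=bot.snapshot(n);cv2.imwrite(f"pics/{n}0.png",s["img"][:,:,::-1]);print(n,s["fx"],s["fy"],s["cx"],s["cy"],np.round(s["extrinsics"],4).tolist())
E
```

```text
pics
rig.py
shift.py
{'time': 0.0, 'joint_pos': array([-1.27591575,  0.46945756, -0.0485973 ,  1.53369499,  0.02409754,
        1.14102858, -0.08232167]), 'joint_vel': array([-0.00049177,  0.00067291,  0.00135349,  0.00014799, -0.00147862,
        0.00083714,  0.00053683]), 'tau': array([ 4.14504702e-04, -5.10308361e+01, -4.67158773e-02, -2.37713349e+01,
        1.06472793e-02,  7.55245012e-03,  9.12502969e-06]), 'eef_pos': array([0.21456059, 0.63939312, 0.2442501 ]), 'tcp_rot': array([-1.25856876e-04,  1.61178525e-01,  9.86924759e-01, -9.93498913e-04]), 'wrist_force': array([-0.04296621,  0.37209846, -0.54215968]), 'moment': array([0.02809197, 0.01637122, 0.03690693]), 'gripper_force': 0.0, 'width': 0.08559544725354112}
scene 371.05119714002774 371.05119714002774 249.14408447979068 189.9267931752377 [[0.8146, 0.4396, -0.3785, 0.9393], [0.5798, -0.5973, 0.5541, -0.548], [0.0175, -0.6708, -0.7414, 0.8312], [0.0, 0.0, 0.0, 1.0]]
top 400.59955713875524 400.59955713875524 257.0643532803474 184.7027441934655 [[-0.0006, -0.9949, 0.1012, 0.4506], [-0.9999, -0.0008, -0.0138, -0.0013], [0.0138, -0.1012, -0.9948, 1.2311], [0.0, 0.0, 0.0, 1.0]]
```

View pics/scene0.png

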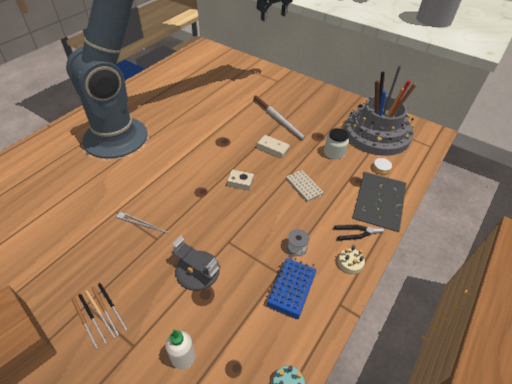

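View pics/top0.png

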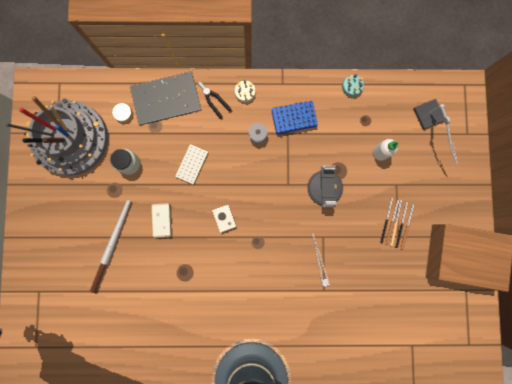

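The scene shows the long off-white slab at scene (273,146) / top (161,221). The stand is at scene (197,265) / top (325,187), with its clips at top (328,171) and (330,202). I'll measure both now.

```bash
cat > h.py <<'E'
from rig import bot
import cv2,numpy as np
from scipy.spatial.transform import Rotation as R
def cam(s,st=None):
    if "extrinsics" in s: return np.array(s["extrinsics"])
    st=st; T=np.eye(4);q=st["tcp_rot"];T[:3,:3]=R.from_quat([q[1],q[2],q[3],q[0]]).as_matrix();T[:3,3]=st["eef_pos"]
    return T@np.array(s["hand_eye"])
def ray(s,T,uv):
    uv=np.atleast_2d(uv).astype(float)
    d=np.c_[(uv[:,0]-s["cx"])/s["fx"],(uv[:,1]-s["cy"])/s["fy"],np.ones(len(uv))]@T[:3,:3].T
    return T[:3,3],d
def plane(s,T,uv,z):
    o,d=ray(s,T,uv); return o+d*((z-o[2])/d[:,2])[:,None]
E
python3 - <<'E'
from h import *
s=bot.snapshot("top");T=cam(s);im=s["img"]
hsv=cv2.cvtColor(im,cv2.COLOR_RGB2HSV)
m=((hsv[...,1]<75)&(hsv[...,2]>150)).astype(np.uint8)
roi=np.zeros_like(m);roi[190:250,135:190]=1
c=max(cv2.findContours(m*roi,0,2)[0],key=cv2.contourArea)
r=cv2.minAreaRect(c);print(r)
print(plane(s,T,cv2.boxPoints(r),.02).round(4),plane(s,T,[r[0]],.02))
e=im[150:225,290:365];b=im[190:250,135:195]
out=np.zeros((600,800,3),np.uint8)
s2=bot.snapshot("scene");e2=s2["img"][225:300,160:235]
A=cv2.resize(e,(400,400),interpolation=2);B=cv2.resize(e2,(400,400),interpolation=2)
cv2.imwrite("pics/st.png",np.hstack([A,B])[:,:,::-1])
E
```

```text
((160.63607788085938, 219.9938201904297), (32.55729293823242, 17.52735710144043), 87.39744567871094)
[[0.5147 0.3011 0.02  ]
 [0.5171 0.2486 0.02  ]
 [0.4197 0.242  0.02  ]
 [0.4174 0.2942 0.02  ]] [[0.46702961 0.2714694  0.02      ]]
```

View pics/st.png

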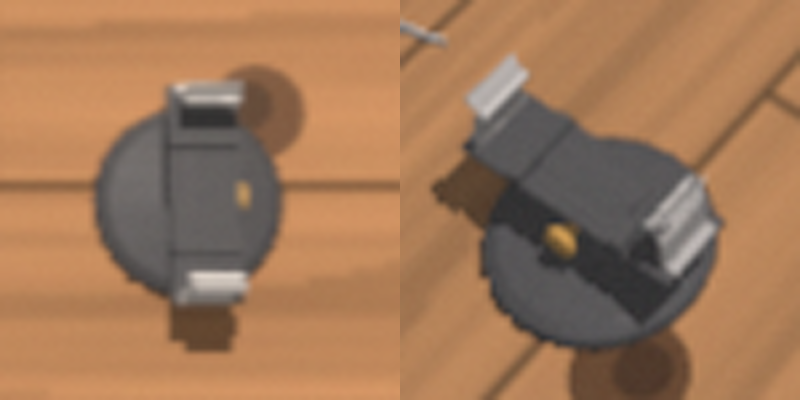

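The cradle's long axis is close to world x, and so is the block's (yaw about 3.9°). I'll move over the block first, turning to match it.

```bash
echo '[[[0, 0, -0.13], [0, 0, 0], 0.085], [[0, 0, -0.13], [0, 0, 0], 0.085], [[0, 0, -0.13], [0, 0, 0], 0.085], [[0, 0, 0], [-0.0227, -0.0385, 0], 0.085], [[0, 0, 0], [-0.0227, -0.0385, 0], 0.085], [[0, 0, 0], [-0.0227, -0.0385, 0], 0.085], [[0, 0, 0], [-0.0227, -0.0385, 0], 0.085], [[0, 0, 0], [-0.0227, -0.0385, 0], 0.085], [[0, 0, 0], [-0.0227, -0.0385, 0], 0.085], [[0, 0, 0], [-0.0227, -0.0385, 0], 0.085], [[0, 0, 0], [-0.0227, -0.0385, 0], 0.085], [[0, 0, 0], [-0.0227, -0.0385, 0], 0.085], [[0, 0, 0], [-0.0227, -0.0385, 0], 0.085], [[0, 0, 0], [0, 0, 0], 0.085], [[0, 0, 0], [0, 0, 0], 0.085]]' > m.json && python3 shift.py m.json 60; python3 - <<'E'
from h import *
st=bot.read_state();s=bot.snapshot("wrist");T=cam(s,st);print(s["fx"],s["cx"],s["cy"],np.round(s["hand_eye"],4).tolist())
cv2.imwrite("pics/w1.png",s["img"][:,:,::-1])
x=R.from_quat(np.roll(st["tcp_rot"],-1)).as_matrix();print(x.round(4),st["eef_pos"],st["wrist_force"])
E
```

```text
time: 1.7
eef_pos: [0.4672, 0.2697, 0.2452]
tcp_rot: [-0.0, -0.032, 1.0, 0.0]
wrist_force: [-0.5, 0.6, -1.0]
width: 0.085
gripper_force: 0.0
276.24628170000165 253.59905219579232 189.4079481276555 [[-0.0006, -0.9486, -0.3165, 0.0823], [1.0, -0.0004, -0.0009, -0.0005], [0.0007, -0.3165, 0.9486, -0.1284], [0.0, 0.0, 0.0, 1.0]]
[[-9.98e-01 -6.32e-02 -2.00e-04]
 [-6.32e-02  9.98e-01  1.00e-04]
 [ 2.00e-04  1.00e-04 -1.00e+00]] [0.46719476 0.26974777 0.24523302] [-0.52198281  0.61483425 -1.0458643 ]
```

View pics/w1.png

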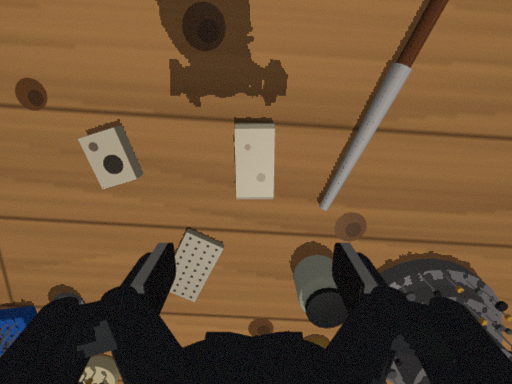

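The wrist view shows the slab at (254,160), with a bevel line visible at its top end. I'll measure it numerically and then look at the stand before grasping.

```bash
python3 - <<'E'
from h import *
st=bot.read_state();s=bot.snapshot("wrist");T=cam(s,st);im=s["img"]
hsv=cv2.cvtColor(im,cv2.COLOR_RGB2HSV)
m=((hsv[...,1]<75)&(hsv[...,2]>110)).astype(np.uint8);roi=np.zeros_like(m);roi[110:210,220:290]=1
c=max(cv2.findContours(m*roi,0,2)[0],key=cv2.contourArea)[:,0,:]
print(c.min(0),c.max(0),T[:3,3])
for z in(.025,.02):
    p=plane(s,T,c,z)[:,:2]; r=cv2.minAreaRect((p*1000).astype(np.float32));print(z,r)
print(im[115:205:3,262].tolist())
E
echo '[[[0, 0, 0], [-0.0092, -0.0459, 0], 0.085], [[0, 0, 0], [-0.0092, -0.0459, 0], 0.085], [[0, 0, 0], [-0.0092, -0.0459, 0], 0.085], [[0, 0, 0], [-0.0092, -0.0459, 0], 0.085], [[0, 0, 0], [-0.0092, -0.0459, 0], 0.085], [[0, 0, 0], [-0.0092, -0.0459, 0], 0.085], [[0, 0, 0], [-0.0092, -0.0459, 0], 0.085], [[0, 0, 0], [-0.0092, -0.0459, 0], 0.085], [[0, 0, 0], [-0.0092, -0.0459, 0], 0.085], [[0, 0, 0], [-0.0092, -0.0459, 0], 0.085], [[0, 0, 0], [-0.0092, -0.0459, 0], 0.085], [[0, 0, 0], [0, 0, 0], 0.085], [[0, 0, 0], [0, 0, 0], 0.085], [[0, 0, 0], [0, 0, 0], 0.085]]' > m.json && python3 shift.py m.json ; python3 - <<'E'
from h import *
import pickle
st=bot.read_state();s=bot.snapshot("wrist");T=cam(s,st);print(T[:3,3])
pickle.dump((st,s),open("st1.pkl","wb"))
cv2.imwrite("pics/w2.png",cv2.resize(s["img"][60:260,130:380],(750,600),interpolation=cv2.INTER_CUBIC)[:,:,::-1])
E
```

```text
[233 125] [273 199] [0.38438404 0.26519526 0.37361106]
0.025 ((465.2952880859375, 269.7135314941406), (97.438232421875, 50.2369499206543), 3.8056743144989014)
0.02 ((466.45574951171875, 269.7783203125), (98.83580780029297, 50.95746994018555), 3.805685520172119)
[[131, 93, 51], [72, 47, 25], [53, 35, 19], [97, 91, 80], [131, 121, 101], [185, 174, 151], [185, 174, 152], [185, 174, 153], [185, 175, 151], [188, 177, 154], [186, 175, 152], [187, 176, 153], [187, 174, 152], [186, 176, 152], [188, 175, 153], [187, 175, 154], [188, 177, 155], [188, 176, 155], [189, 178, 155], [186, 174, 153], [166, 154, 130], [162, 150, 126], [179, 166, 143], [187, 176, 152], [188, 176, 154], [191, 181, 155], [189, 178, 154], [190, 178, 158], [150, 131, 103], [144, 103, 55]]
time: 3.2
eef_pos: [0.6016, -0.2233, 0.2448]
tcp_rot: [-0.0, -0.035, 0.999, 0.001]
wrist_force: [0.1, -0.1, 0.4]
width: 0.0851
gripper_force: 0.0
[ 0.51968414 -0.2297876   0.37321396]
```

View pics/w2.png

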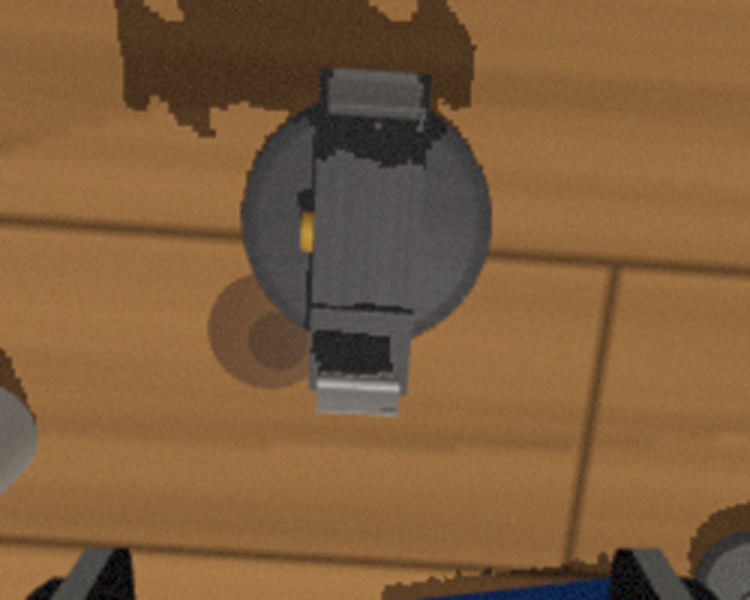

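The wrist view shows the stand's near clip at crop row about 95 (full (255,92)) and the far clip lip at crop rows 380–415 (full (249,193)). The cradle is tilted slightly from image vertical. I'll centre the camera over it and go lower for a better view.

```bash
echo '[[[0, 0, 0], [-0.0225, -0.001, 0.0325], 0.085], [[0, 0, 0], [-0.0225, -0.001, 0.0325], 0.085], [[0, 0, 0], [0, 0, 0], 0.085], [[0, 0, 0], [0, 0, 0], 0.085]]' > m.json && python3 shift.py m.json ; python3 - <<'E'
from h import *
import pickle
st=bot.read_state();s=bot.snapshot("wrist");T=cam(s,st);print(T[:3,3],T[:3,:3].round(3).tolist())
pickle.dump((st,s),open("st2.pkl","wb"))
im=s["img"]; 
cv2.imwrite("pics/w3.png",cv2.resize(im[0:210,140:360],(629,600),interpolation=cv2.INTER_CUBIC)[:,:,::-1])
E
```

```text
time: 3.65
eef_pos: [0.6461, -0.2232, 0.1796]
tcp_rot: [-0.001, -0.035, 0.999, 0.001]
wrist_force: [-0.2, -1.4, 0.5]
width: 0.0851
gripper_force: 0.0
[ 0.56427374 -0.22949985  0.30810006] [[-0.068, 0.947, 0.314], [0.998, 0.065, 0.022], [0.0, 0.315, -0.949]]
```

View pics/w3.png

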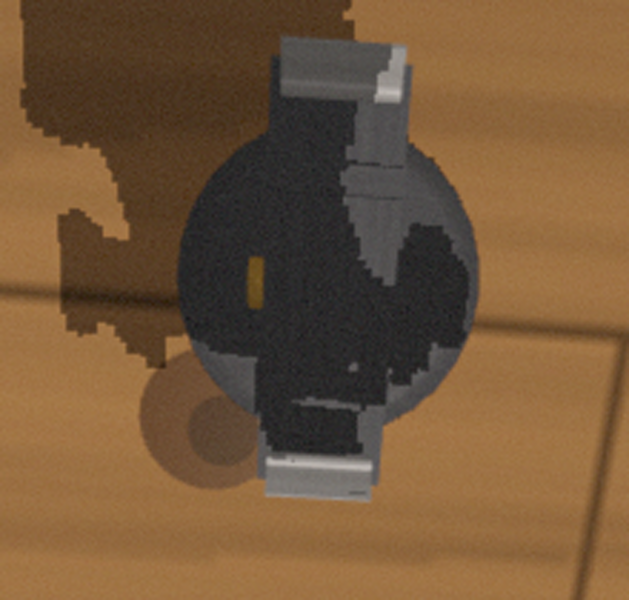

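The close view shows both clips:
- Near clip: lip end (281,37)–(407,46), nose line (280,95)–(403,102).
- Far clip: nose line (267,458)–(372,462), lip end (265,496)–(371,500).

All positions are in crop pixels at a scale of 2.859.

```bash
python3 - <<'E'
from h import *
import pickle
def go(f,pts,off,k):
    st,s=pickle.load(open(f,"rb"));T=cam(s,st);P=np.array(pts,float)/k+off
    for seat in(.058,.068,.078,.088):
        L=plane(s,T,P[[0,1,6,7]],seat+.033)[:,:2];N=plane(s,T,P[2:6],seat+.024)[:,:2]
        ln=(L[0]+L[1])/2;lf=(L[2]+L[3])/2;nn=(N[0]+N[1])/2;nf=(N[2]+N[3])/2
        d=lf-ln
        print(seat,"lipc",((ln+lf)/2).round(4),"nosec",((nn+nf)/2).round(4),"nosegap",np.linalg.norm(nf-nn).round(4),"lipgap",np.linalg.norm(d).round(4),"w",[np.linalg.norm(a-b).round(4) for a,b in(L[:2],N[:2],N[2:],L[2:])],"yaw",np.degrees(np.arctan2(*d[::-1])).round(2),np.degrees(np.arctan2(*(nf-nn)[::-1])).round(2),
         "ends",[np.degrees(np.arctan2(-(b-a)[0],(b-a)[1])).round(1)  for b,a in(L[:2],L[2:])])
go("st2.pkl",[(281,37),(407,46),(280,95),(403,102),(267,458),(372,462),(265,496),(371,500)],(140,0),2.859)
# foot
st,s=pickle.load(open("st1.pkl","rb"));T=cam(s,st)
c=np.array([(243,218),(491,218),(366,100),(300,318),(440,320)])/3+np.array([130,60])
p=(plane(s,T,c,.012)[:,:2]*1000).astype(np.float32)
A=np.c_[2*p,np.ones(5)];x=np.linalg.lstsq(A,(p**2).sum(1),rcond=None)[0];print("foot",x[:2],np.sqrt(x[2]+x[0]**2+x[1]**2))
E
```

```text
0.058 lipc [ 0.5666 -0.2279] nosec [ 0.5673 -0.2278] nosegap 0.0938 lipgap 0.1132 w [np.float64(0.0302), np.float64(0.0313), np.float64(0.0306), np.float64(0.0302)] yaw 0.61 0.38 ends [np.float64(-179.6), np.float64(-178.3)]
0.068 lipc [ 0.5665 -0.228 ] nosec [ 0.5671 -0.2279] nosegap 0.0897 lipgap 0.108 w [np.float64(0.0288), np.float64(0.0299), np.float64(0.0293), np.float64(0.0288)] yaw 0.61 0.38 ends [np.float64(-179.6), np.float64(-178.3)]
0.078 lipc [ 0.5664 -0.228 ] nosec [ 0.567 -0.228] nosegap 0.0855 lipgap 0.1028 w [np.float64(0.0274), np.float64(0.0286), np.float64(0.0279), np.float64(0.0274)] yaw 0.61 0.38 ends [np.float64(-179.6), np.float64(-178.3)]
0.088 lipc [ 0.5663 -0.2281] nosec [ 0.5669 -0.228 ] nosegap 0.0814 lipgap 0.0976 w [np.float64(0.0261), np.float64(0.0272), np.float64(0.0266), np.float64(0.026)] yaw 0.61 0.38 ends [np.float64(-179.6), np.float64(-178.3)]
foot [ 566.16794631 -227.28813641] 52.330129457634456
```

The noses come out 91 mm apart and the lips 30 mm wide at a seat height of about 63 mm. The cradle centre is (0.5667, −0.2279) with yaw about 0.6°, and the foot fit agrees. The block measures 100 x 50 at (0.4665, 0.2698) with yaw 3.8°. I'll go and grasp it.

```bash
echo '[[[0, 0, 0], [0.0132, 0.04585, -0.004], 0.085], [[0, 0, 0], [0.0132, 0.04585, -0.004], 0.085], [[0, 0, 0], [0.0132, 0.04585, -0.004], 0.085], [[0, 0, 0], [0.0132, 0.04585, -0.004], 0.085], [[0, 0, 0], [0.0132, 0.04585, -0.004], 0.085], [[0, 0, 0], [0.0132, 0.04585, -0.004], 0.085], [[0, 0, 0], [0.0132, 0.04585, -0.004], 0.085], [[0, 0, 0], [0.0132, 0.04585, -0.004], 0.085], [[0, 0, 0], [0.0132, 0.04585, -0.004], 0.085], [[0, 0, 0], [0.0132, 0.04585, -0.004], 0.085], [[0, 0, 0], [0.0132, 0.04585, -0.004], 0.085], [[0, 0, 0], [0, 0, 0.045], 0.085], [[0, 0, 0], [0, 0, 0.045], 0.085], [[0, 0, 0], [0, 0, 0.045], 0.085], [[0, 0, 0], [0, 0, 0], 0.085], [[0, 0, 0], [0, 0, 0], 0.085], [[0, 0, 0], [0, 0, 0], 0.085]]' > m.json && python3 shift.py m.json; python3 - <<'E'
from h import *
st=bot.read_state();M=R.from_quat(np.roll(st["tcp_rot"],-1)).as_matrix();print(st["eef_pos"],M.round(4).tolist(),st["wrist_force"])
print("tool delta",M.T@(np.array([.4665,.2698,.017])-st["eef_pos"]))
E
```

```text
time: 5.4
eef_pos: [0.4699, 0.2693, 0.0926]
tcp_rot: [0.003, -0.033, 0.999, 0.002]
wrist_force: [0.9, -0.5, 0.5]
width: 0.0851
gripper_force: 0.0
[0.46986656 0.2692697  0.09257281] [[-0.9978, -0.0656, 0.005], [-0.0656, 0.9978, 0.0034], [-0.0052, 0.0031, -1.0]] [ 0.89988399 -0.45171705  0.4963957 ]
tool delta [0.00371927 0.00051954 0.07555635]
```

```bash
echo '[[[0.003, 0.005, 0], [0.0037, 0.0005, 0.025], 0.085], [[0, 0, 0], [0, 0, 0.025], 0.085], [[0, 0, 0], [0, 0, 0.013], 0.085], [[0, 0, 0], [0, 0, 0], 0.085], [[0, 0, 0], [0, 0, 0], 0.085]]' > m.json && python3 shift.py m.json; python3 - <<'E'
from h import *
st=bot.read_state();M=R.from_quat(np.roll(st["tcp_rot"],-1)).as_matrix();print(st["eef_pos"],M.round(4).tolist(),st["wrist_force"])
print("tool delta",M.T@(np.array([.4665,.2698,.017])-st["eef_pos"]))
E
```

```text
time: 5.9
eef_pos: [0.465, 0.269, 0.0277]
tcp_rot: [-0.001, -0.033, 0.999, -0.001]
wrist_force: [0.1, 1.1, -0.3]
width: 0.0853
gripper_force: 0.0
[0.46504522 0.26901106 0.02773351] [[-0.9978, -0.0659, -0.0027], [-0.0659, 0.9978, -0.0018], [0.0028, -0.0016, -1.0]] [ 0.1082147   1.10039319 -0.27165156]
tool delta [-0.00153332  0.000709    0.01072815]
```

```bash
echo '[[[0, 0, 0], [-0.0015, 0.0007, 0.0107], 0.085], [[0, 0, 0], [0, 0, 0], 0.085], [[0, 0, 0], [0, 0, 0], 0.085], [[0, 0, 0], [0, 0, 0], 0.04], [[0, 0, 0], [0, 0, 0], 0.04], [[0, 0, 0], [0, 0, 0], 0.04], [[0, 0, 0], [0, 0, 0], 0.04], [[0, 0, 0], [0, 0, 0], 0.04], [[0, 0, 0], [0, 0, 0], 0.04]]' > m.json && python3 shift.py m.json 60; python3 - <<'E'
from h import *
st=bot.read_state();M=R.from_quat(np.roll(st["tcp_rot"],-1)).as_matrix();print(st["eef_pos"],M.round(4).tolist(),st["wrist_force"],st["moment"],st["width"],st["gripper_force"])
E
```

```text
time: 6.8
eef_pos: [0.4657, 0.2695, 0.016]
tcp_rot: [-0.002, -0.033, 0.999, -0.001]
wrist_force: [0.3, 0.8, 5.4]
width: 0.0488
gripper_force: 63.3
[0.46567506 0.26946821 0.01597801] [[-0.9978, -0.0661, -0.0041], [-0.0661, 0.9978, -0.0027], [0.0043, -0.0025, -1.0]] [0.27874213 0.77624592 5.38081034] [-0.00822477  0.08111315  0.05209466] 0.048826108782844914 63.32935094833374
```

```bash
echo '[[[0, 0, 0], [0, 0, -0.015], 0.04], [[0, 0, 0], [0, 0, -0.045], 0.04], [[0, 0, 0], [0, 0, -0.045], 0.04], [[0, 0, 0], [0, 0, -0.045], 0.04], [[0, 0, 0], [-0.0061, -0.0457, 0], 0.04], [[0, 0, 0], [-0.0061, -0.0457, 0], 0.04], [[0, 0, 0], [-0.0061, -0.0457, 0], 0.04], [[0, 0, 0], [-0.0061, -0.0457, 0], 0.04], [[0, 0, 0], [-0.0061, -0.0457, 0], 0.04], [[0, 0, 0], [-0.0061, -0.0457, 0], 0.04], [[0, 0, 0], [-0.0061, -0.0457, 0], 0.04], [[0, 0, 0], [-0.0061, -0.0457, 0], 0.04], [[0, 0, 0], [-0.0061, -0.0457, 0], 0.04], [[0, 0, 0], [-0.0061, -0.0457, 0], 0.04], [[0, 0, 0], [-0.0061, -0.0457, 0], 0.04], [[0, 0, 0.056], [0, 0, 0], 0.04], [[0, 0, 0], [0, 0, 0], 0.04], [[0, 0, 0], [0, 0, 0], 0.04], [[0, 0, 0], [0, 0, 0], 0.04]]' > m.json && python3 shift.py m.json; python3 - <<'E'
from h import *
st=bot.read_state();M=R.from_quat(np.roll(st["tcp_rot"],-1)).as_matrix();print(st["eef_pos"],M.round(4).tolist(),st["wrist_force"],st["moment"],st["width"],st["gripper_force"])
print("tool delta",M.T@(np.array([.5660,-.2281,.15])-st["eef_pos"]))
s=bot.snapshot("wrist")
import pickle;pickle.dump((st,s),open("st3.pkl","wb"))
cv2.imwrite("pics/w4.png",cv2.resize(s["img"][:,100:400],(600,768))[:600][:,:,::-1])
E
```

```text
time: 8.7
eef_pos: [0.5663, -0.2255, 0.1663]
tcp_rot: [-0.003, -0.007, 1.0, -0.001]
wrist_force: [0.1, -0.2, -1.5]
width: 0.049
gripper_force: 62.9
[ 0.56626623 -0.22549917  0.16627753] [[-0.9999, -0.0136, -0.0056], [-0.0136, 0.9999, -0.0021], [0.0057, -0.002, -1.0]] [ 0.13599231 -0.19621485 -1.50296052] [-0.03998208 -0.01467821  0.01158788] 0.04897947598715618 62.86326885223389
tool delta [ 0.00020934 -0.00256422  0.01628416]
```

View pics/w4.png

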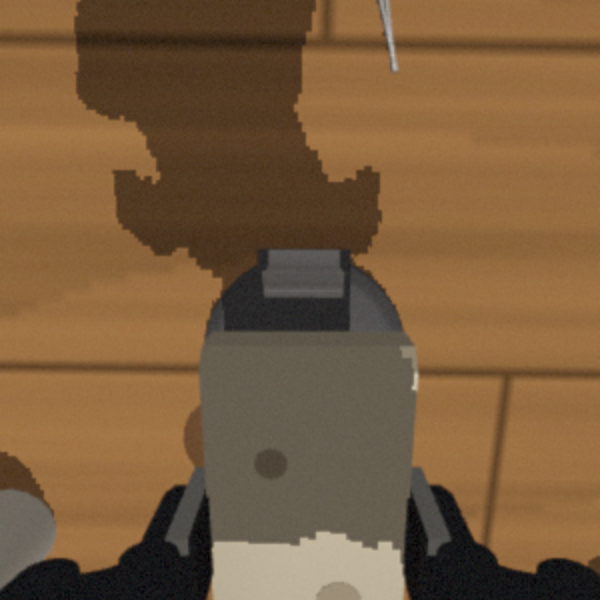

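The view shows the held block's near end outline at (201,166)–(305,166). The near clip's nose line is at (232,148)–(271,148), so the block sits slightly right of the clip. I'll check both in tool coordinates.

```bash
python3 - <<'E'
from h import *
import pickle
st,s=pickle.load(open("st3.pkl","rb"));T=cam(s,st);z0=st["eef_pos"][2]
im=s["img"].astype(int)
print([im[r,250].sum() for r in range(158,182)])
for r in(185,195): 
  print(r,[(c,im[r,c].sum()) for c in list(range(196,206))+list(range(302,312))])
P=lambda uv,z:plane(s,T,uv,z).round(4)[:,:2].tolist()
print("outline z+.004",P([(201.5,166),(305,166)],z0+.004),"z-.011",P([(253,166)],z0-.011))
print("topedge z+.009",P([(253,172.5)],z0+.009))
print("nose",P([(232,148),(271.5,148)],.087),"lip",P([(234,125),(273.5,125)],.096))
E
```

```text
[np.int64(119), np.int64(123), np.int64(121), np.int64(120), np.int64(109), np.int64(109), np.int64(114), np.int64(160), np.int64(256), np.int64(256), np.int64(248), np.int64(255), np.int64(250), np.int64(235), np.int64(265), np.int64(263), np.int64(274), np.int64(272), np.int64(262), np.int64(272), np.int64(276), np.int64(274), np.int64(274), np.int64(277)]
185 [(196, np.int64(232)), (197, np.int64(247)), (198, np.int64(241)), (199, np.int64(254)), (200, np.int64(263)), (201, np.int64(275)), (202, np.int64(271)), (203, np.int64(274)), (204, np.int64(267)), (205, np.int64(273)), (302, np.int64(269)), (303, np.int64(272)), (304, np.int64(270)), (305, np.int64(258)), (306, np.int64(277)), (307, np.int64(376)), (308, np.int64(394)), (309, np.int64(264)), (310, np.int64(214)), (311, np.int64(223))]
195 [(196, np.int64(334)), (197, np.int64(341)), (198, np.int64(343)), (199, np.int64(331)), (200, np.int64(290)), (201, np.int64(268)), (202, np.int64(286)), (203, np.int64(274)), (204, np.int64(276)), (205, np.int64(274)), (302, np.int64(265)), (303, np.int64(273)), (304, np.int64(267)), (305, np.int64(277)), (306, np.int64(312)), (307, np.int64(332)), (308, np.int64(421)), (309, np.int64(344)), (310, np.int64(343)), (311, np.int64(334))]
outline z+.004 [[0.5146, -0.2509], [0.5139, -0.2031]] z-.011 [[0.5178, -0.2271]]
topedge z+.009 [[0.516, -0.2271]]
nose [[0.5202, -0.2433], [0.5198, -0.2135]] lip [[0.5024, -0.241], [0.502, -0.2132]]
```

```bash
python3 - <<'E'
from h import *
import pickle
st,s=pickle.load(open("st3.pkl","rb"))
cv2.imwrite("pics/w5.png",cv2.resize(s["img"][260:384,170:340],(800,583),interpolation=cv2.INTER_CUBIC)[:,:,::-1])
E
```

```text
(no output)
```

View pics/w5.png

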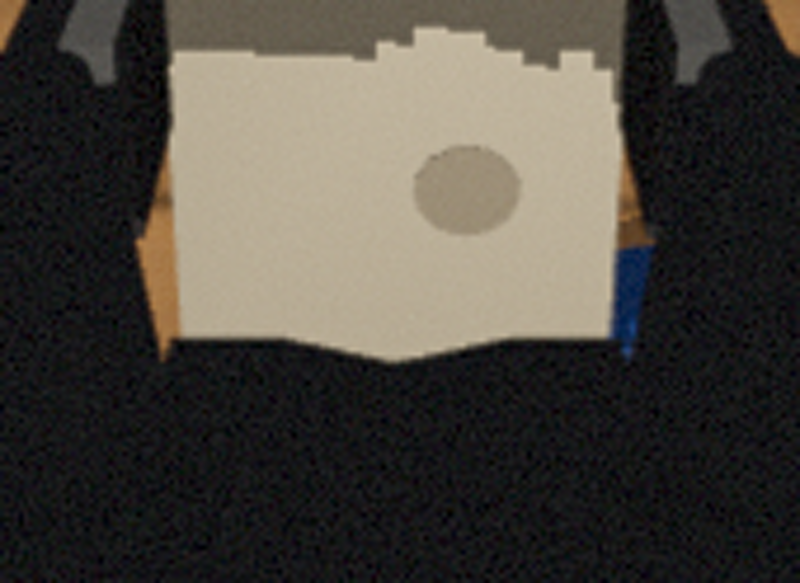

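The gripper hides the far end. The near-end edges put the held block's centre at x≈0.5673 against the stand's ≈0.5666, and y needs −2.2 mm. I'll correct that and come down to just above the noses.

```bash
echo '[[[0, 0, 0], [0.0007, -0.0022, 0], 0.04], [[0, 0, 0], [0, 0, 0.027], 0.04], [[0, 0, 0], [0, 0, 0.023], 0.04], [[0, 0, 0], [0, 0, 0.004], 0.04], [[0, 0, 0], [0, 0, 0], 0.04], [[0, 0, 0], [0, 0, 0], 0.04], [[0, 0, 0], [0, 0, 0], 0.04]]' > m.json && python3 shift.py m.json; python3 - <<'E'
from h import *
st=bot.read_state();M=R.from_quat(np.roll(st["tcp_rot"],-1)).as_matrix();print(st["eef_pos"],M[:,2].round(4),M[:2,0].round(4),st["wrist_force"],st["moment"])
s=bot.snapshot("wrist")
cv2.imwrite("pics/w6.png",cv2.resize(s["img"][80:230,160:350],(760,600),interpolation=cv2.INTER_CUBIC)[:,:,::-1])
E
```

```text
time: 9.45
eef_pos: [0.5662, -0.2301, 0.1141]
tcp_rot: [-0.001, -0.005, 1.0, -0.002]
wrist_force: [-0.8, -0.1, -1.4]
width: 0.0487
gripper_force: 62.8
[ 0.56622742 -0.23007341  0.1140869 ] [-0.0025 -0.0039 -1.    ] [-0.9999 -0.0104] [-0.76078109 -0.09752982 -1.4253327 ] [-0.02360195  0.00172763  0.00892447]
```

View pics/w6.png

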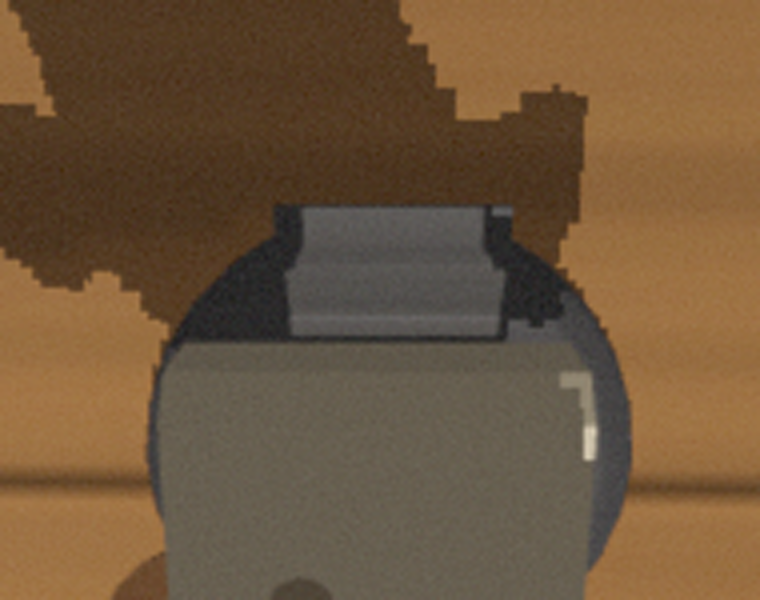

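The view shows the block's end outline at crop row 341, mid col 376, and the clip mid at col 396, so the block is about 2.5 mm too far toward −y and roughly 1 mm too far toward +x. I'll correct both and come down to first contact.

```bash
echo '[[[0, 0, 0], [0.001, 0.0025, 0], 0.04], [[0, 0, 0], [0, 0, 0], 0.04], [[0, 0, 0], [0, 0, 0.003], 0.04], [[0, 0, 0], [0, 0, 0.002], 0.04], [[0, 0, 0], [0, 0, 0], 0.04], [[0, 0, 0], [0, 0, 0], 0.04]]' > m.json && python3 shift.py m.json; cat > r.py <<'E'
from rig import bot
s=bot.read_state();print(s["eef_pos"].round(4),s["tcp_rot"].round(4),"F",s["wrist_force"].round(2),"M",s["moment"].round(3),s["width"].round(4))
E
python3 r.py
```

```text
time: 10.1
eef_pos: [0.5642, -0.2274, 0.1075]
tcp_rot: [-0.003, -0.005, 1.0, -0.002]
wrist_force: [0.5, -0.2, -0.8]
width: 0.0488
gripper_force: 62.8Traceback (most recent call last):
  File "r.py", line 2, in <module>
    s=bot.read_state();print(s["eef_pos"].round(4),s["tcp_rot"].round(4),"F",s["wrist_force"].round(2),"M",s["moment"].round(3),s["width"].round(4))
                                                                                                                                ^^^^^^^^^^^^^^^^
AttributeError: 'float' object has no attribute 'round'
```

```bash
sed -i 's/,s\["width"\].round(4)//' r.py; echo '[[[0, 0, 0], [-0.0008, -0.0003, 0.001], 0.04], [[0, 0, 0], [0, 0, 0], 0.04], [[0, 0, 0], [0, 0, 0], 0.04]]' > m.json && python3 shift.py m.json>/dev/null; python3 r.py;  echo '[[[0, 0, 0], [0, 0, 0.001], 0.04], [[0, 0, 0], [0, 0, 0.001], 0.04], [[0, 0, 0], [0, 0, 0], 0.04]]' > m.json && python3 shift.py m.json>/dev/null; python3 r.py
```

```text
[ 0.5652 -0.2277  0.1067] [-0.0024 -0.0051  1.     -0.0016] F [0.58 0.71 0.17] M [0.052 0.007 0.007]
[ 0.565  -0.2276  0.1045] [-0.0026 -0.0051  1.     -0.0015] F [-0.33 -0.58 -1.03] M [-0.027  0.014 -0.014]
```

```bash
for i in 1; do echo '[[[0, 0, 0], [0, 0, 0.001], 0.04], [[0, 0, 0], [0, 0, 0], 0.04]]' > m.json && python3 shift.py m.json>/dev/null; python3 r.py; echo '[[[0, 0, 0], [0, 0, 0.001], 0.04], [[0, 0, 0], [0, 0, 0], 0.04]]' > m.json && python3 shift.py m.json>/dev/null; python3 r.py; echo '[[[0, 0, 0], [0, 0, 0.001], 0.04], [[0, 0, 0], [0, 0, 0], 0.04]]' > m.json && python3 shift.py m.json>/dev/null; python3 r.py; done
```

```text
[ 0.565  -0.2276  0.1036] [-0.0025 -0.0051  1.     -0.0016] F [-0.05  0.03 -1.48] M [-0.007 -0.013 -0.004]
[ 0.565  -0.2276  0.1026] [-0.0025 -0.0051  1.     -0.0016] F [-0.25 -0.53 -1.16] M [0.053 0.02  0.006]
[ 0.565  -0.2276  0.1016] [-0.0025 -0.0051  1.     -0.0016] F [-0.82 -0.19 -1.89] M [-0.     0.044 -0.007]
```

```bash
echo '[[[0, 0, 0], [0, 0, 0.001], 0.04], [[0, 0, 0], [0, 0, 0], 0.04]]' > m.json && python3 shift.py m.json>/dev/null; python3 r.py; echo '[[[0, 0, 0], [0, 0, 0.001], 0.04], [[0, 0, 0], [0, 0, 0], 0.04]]' > m.json && python3 shift.py m.json>/dev/null; python3 r.py
```

```text
[ 0.5651 -0.2276  0.1007] [-0.0024 -0.0051  1.     -0.0016] F [-0.66 -0.01 -0.65] M [ 0.045 -0.     0.029]
[ 0.5655 -0.2277  0.1002] [-0.002  -0.0051  1.     -0.0017] F [-1.16  1.07  1.76] M [0.135 0.065 0.057]
```

```bash
echo '[[[0, 0, 0], [0, 0, 0.001], 0.04], [[0, 0, 0], [0, 0, 0], 0.04]]' > m.json && python3 shift.py m.json>/dev/null; python3 r.py; echo '[[[0, 0, 0], [0, 0, 0.001], 0.04], [[0, 0, 0], [0, 0, 0], 0.04]]' > m.json && python3 shift.py m.json>/dev/null; python3 r.py
```

```text
[ 0.5659 -0.2279  0.0998] [-0.0014 -0.005   1.     -0.0018] F [-1.13  1.21  6.06] M [0.129 0.113 0.005]
[ 0.5662 -0.2282  0.0992] [-0.001 -0.005  1.    -0.002] F [-0.72  0.91  7.59] M [ 0.1    0.071 -0.031]
```

Contact is felt at TCP z≈0.100, with both clips loading together and only a small sideways force. I'll continue pressing in small steps.

```bash
echo '[[[0, 0, 0], [0.0005, 0.0002, 0.001], 0.04], [[0, 0, 0], [0, 0, 0], 0.04]]' > m.json && python3 shift.py m.json>/dev/null; python3 r.py; echo '[[[0, 0, 0], [0, 0, 0.001], 0.04], [[0, 0, 0], [0, 0, 0], 0.04]]' > m.json && python3 shift.py m.json>/dev/null; python3 r.py
```

```text
[ 0.5662 -0.2282  0.0987] [-3.0e-04 -5.0e-03  1.0e+00 -2.3e-03] F [-1.36  0.19  9.25] M [0.11  0.036 0.015]
[ 0.5665 -0.2284  0.098 ] [-0.     -0.005   1.     -0.0024] F [-0.02  0.35  9.86] M [ 0.082  0.127 -0.014]
```

```bash
echo '[[[0, 0, 0], [0.0003, 0, 0.001], 0.04], [[0, 0, 0], [0, 0, 0], 0.04]]' > m.json && python3 shift.py m.json>/dev/null; python3 r.py; echo '[[[0, 0, 0], [0, 0, 0.001], 0.04], [[0, 0, 0], [0, 0, 0], 0.04]]' > m.json && python3 shift.py m.json>/dev/null; python3 r.py
```

```text
[ 0.5661 -0.2285  0.097 ] [ 1.0e-04 -5.0e-03  1.0e+00 -2.5e-03] F [-0.03 -0.13  9.27] M [-0.039 -0.009  0.013]
[ 0.5647 -0.228   0.0942] [-0.0017 -0.005   1.     -0.0021] F [ 0.56 -0.08  0.26] M [-0.138 -0.141 -0.035]
```

Both noses rode past the lower bevels together: the force peaked near 11 N and then dropped. I'll slide down, with home expected at TCP z≈0.075.

```bash
echo '[[[0, 0, 0], [-0.0005, 0, 0.0015], 0.04], [[0, 0, 0], [0, 0, 0.0015], 0.04], [[0, 0, 0], [0, 0, 0], 0.04]]' > m.json && python3 shift.py m.json>/dev/null; python3 r.py; echo '[[[0, 0, 0], [0, 0, 0.0015], 0.04], [[0, 0, 0], [0, 0, 0.0015], 0.04], [[0, 0, 0], [0, 0, 0], 0.04]]' > m.json && python3 shift.py m.json>/dev/null; python3 r.py;echo '[[[0, 0, 0], [0, 0, 0.0015], 0.04], [[0, 0, 0], [0, 0, 0.0015], 0.04], [[0, 0, 0], [0, 0, 0], 0.04]]' > m.json && python3 shift.py m.json>/dev/null; python3 r.py
```

```text
[ 0.5646 -0.2273  0.0901] [-0.0027 -0.0052  1.     -0.0015] F [ 0.83 -0.43 -1.65] M [-0.081 -0.208 -0.007]
[ 0.5646 -0.2274  0.0873] [-0.0027 -0.0051  1.     -0.0015] F [ 0.84  0.78 -1.07] M [-0.057 -0.246 -0.037]
[ 0.5646 -0.2274  0.0845] [-0.0025 -0.0051  1.     -0.0016] F [ 1.31 -0.59 -1.23] M [ 0.008 -0.144  0.077]
```

```bash
python3 - <<'E'
from h import *
import pickle
a=pickle.load(open("st3.pkl","rb"))[1]["img"].astype(int)
s=bot.snapshot("wrist");pickle.dump((bot.read_state(),s),open("st4.pkl","wb"));b=s["img"].astype(int)
for im in(a,b):
  for c in(215,235,255,275,290): print(c,im[140:192:1,c-3:c+4].sum(2).mean(1).astype(int).tolist())
  # dark stain centre
  g=im.sum(2)[200:260,205:300];m=(g<215);ys,xs=np.nonzero(m);print("stain",xs.mean()+205,ys.mean()+200,m.sum())
E
```

```text
215 [172, 158, 149, 140, 126, 119, 117, 114, 118, 121, 125, 118, 115, 122, 120, 122, 113, 120, 117, 117, 126, 127, 129, 114, 121, 173, 251, 253, 254, 250, 249, 250, 256, 272, 272, 271, 270, 267, 273, 272, 272, 272, 273, 268, 274, 275, 269, 272, 276, 271, 274, 277]
235 [233, 227, 230, 239, 258, 287, 260, 246, 203, 122, 119, 118, 119, 123, 115, 118, 117, 116, 122, 123, 119, 117, 119, 128, 123, 167, 248, 254, 252, 253, 250, 253, 255, 262, 273, 270, 274, 273, 272, 274, 271, 272, 270, 271, 269, 274, 271, 271, 271, 275, 274, 275]
255 [240, 232, 229, 243, 259, 289, 261, 245, 210, 127, 125, 117, 118, 120, 120, 119, 117, 117, 122, 114, 119, 117, 116, 122, 119, 168, 251, 254, 250, 252, 251, 253, 255, 270, 271, 274, 269, 273, 271, 275, 271, 269, 270, 270, 272, 270, 271, 274, 277, 275, 274, 273]
275 [162, 165, 172, 185, 186, 188, 186, 192, 188, 194, 194, 190, 191, 190, 194, 195, 195, 193, 188, 189, 194, 192, 193, 194, 200, 219, 253, 251, 253, 251, 251, 253, 252, 267, 271, 272, 269, 273, 272, 271, 276, 269, 272, 269, 272, 275, 273, 272, 277, 273, 273, 273]
290 [294, 282, 243, 235, 199, 193, 205, 
[... 944 characters left out ...]
75, 268, 262, 247, 247, 260, 276, 280, 282, 281, 278, 277, 279, 280, 283, 279, 280, 282, 279, 282, 288, 281, 283, 284, 282]
275 [225, 307, 304, 293, 284, 280, 272, 270, 259, 258, 252, 251, 251, 256, 257, 255, 255, 252, 243, 248, 244, 244, 251, 257, 269, 295, 293, 273, 268, 260, 251, 250, 254, 274, 279, 282, 279, 277, 281, 279, 281, 278, 284, 279, 281, 282, 281, 281, 280, 284, 280, 284]
290 [159, 155, 161, 163, 161, 166, 165, 175, 164, 157, 148, 129, 127, 127, 123, 124, 128, 121, 124, 123, 121, 126, 121, 124, 123, 176, 257, 265, 260, 257, 257, 261, 265, 272, 281, 279, 278, 280, 278, 281, 279, 278, 279, 282, 278, 282, 283, 285, 282, 282, 284, 282]
stain 235.0530303030303 231.83333333333334 132
```

The block hasn't slipped in the hand: its edges are at the same pixels, and the near nose is riding on the end face. I'll continue down.

```bash
echo '[[[0, 0, 0], [0, 0, 0.0015], 0.04], [[0, 0, 0], [0, 0, 0.0015], 0.04], [[0, 0, 0], [0, 0, 0], 0.04]]' > m.json && python3 shift.py m.json>/dev/null; python3 r.py; echo '[[[0, 0, 0], [0, 0, 0.0015], 0.04], [[0, 0, 0], [0, 0, 0], 0.04]]' > m.json && python3 shift.py m.json>/dev/null; python3 r.py;echo '[[[0, 0, 0], [0, 0, 0.001], 0.04], [[0, 0, 0], [0, 0, 0], 0.04]]' > m.json && python3 shift.py m.json>/dev/null; python3 r.py
```

```text
[ 0.5646 -0.2275  0.0815] [-0.0025 -0.0051  1.     -0.0016] F [ 0.04 -0.83 -0.79] M [-0.093 -0.137 -0.006]
[ 0.5644 -0.2275  0.0798] [-0.0027 -0.0051  1.     -0.0016] F [ 0.77 -0.66 -1.55] M [-0.074 -0.194  0.007]
[ 0.5642 -0.2273  0.0784] [-0.003  -0.0051  1.     -0.0014] F [ 1.41 -0.73 -4.89] M [-0.063 -0.276  0.01 ]
```

The clips have started pulling the block down, so the snap has begun. I'll use fine steps until it is seated.

```bash
echo '[[[0, 0, 0], [0, 0, 0.001], 0.04], [[0, 0, 0], [0, 0, 0], 0.04]]' > m.json && python3 shift.py m.json>/dev/null; python3 r.py; echo '[[[0, 0, 0], [0, 0, 0.0005], 0.04], [[0, 0, 0], [0, 0, 0], 0.04]]' > m.json && python3 shift.py m.json>/dev/null; python3 r.py
```

```text
[ 0.5643 -0.2272  0.0776] [-0.0029 -0.0052  1.     -0.0014] F [ 1.25 -0.48 -5.39] M [ 0.03  -0.238  0.061]
[ 0.5644 -0.2273  0.0774] [-0.0027 -0.0051  1.     -0.0014] F [ 1.17 -0.58 -5.32] M [ 0.068 -0.191 -0.043]
```

```bash
echo '[[[0, 0, 0], [0, 0, 0.0005], 0.04], [[0, 0, 0], [0, 0, 0], 0.04]]' > m.json && python3 shift.py m.json>/dev/null; python3 r.py; echo '[[[0, 0, 0], [0, 0, 0.0005], 0.04], [[0, 0, 0], [0, 0, 0], 0.04]]' > m.json && python3 shift.py m.json>/dev/null; python3 r.py
```

```text
[ 0.5646 -0.2273  0.0772] [-0.0025 -0.0052  1.     -0.0015] F [ 0.74  0.22 -3.72] M [ 0.132 -0.14  -0.001]
[ 0.5646 -0.2275  0.0767] [-0.0024 -0.0051  1.     -0.0016] F [-0.03 -0.09 -3.76] M [ 0.059 -0.103 -0.017]
```

```bash
echo '[[[0, 0, 0], [0, 0, 0.0005], 0.04], [[0, 0, 0], [0, 0, 0], 0.04]]' > m.json && python3 shift.py m.json>/dev/null; python3 r.py; echo '[[[0, 0, 0], [0, 0, 0.0005], 0.04], [[0, 0, 0], [0, 0, 0], 0.04]]' > m.json && python3 shift.py m.json>/dev/null; python3 r.py
```

```text
[ 0.5647 -0.2276  0.0763] [-0.0023 -0.0051  1.     -0.0017] F [ 0.66  0.8  -3.78] M [-0.002 -0.138  0.014]
[ 0.5647 -0.2277  0.0758] [-0.0023 -0.0051  1.     -0.0017] F [ 1.47 -0.62 -3.92] M [-0.    -0.123  0.018]
```

```bash
echo '[[[0, 0, 0], [0, 0, 0.0005], 0.04], [[0, 0, 0], [0, 0, 0], 0.04]]' > m.json && python3 shift.py m.json>/dev/null; python3 r.py; echo '[[[0, 0, 0], [0, 0, 0.0005], 0.04], [[0, 0, 0], [0, 0, 0], 0.04]]' > m.json && python3 shift.py m.json>/dev/null; python3 r.py
```

```text
[ 0.5647 -0.2277  0.0757] [-0.0023 -0.005   1.     -0.0016] F [-1.47  0.89  0.95] M [ 0.153  0.281 -0.022]
[ 0.5648 -0.2277  0.0757] [-0.0021 -0.005   1.     -0.0016] F [-1.81  0.61  5.03] M [ 0.274  0.45  -0.051]
```

It hit the hard stop at z≈0.0757 with a net push of about 6 N. One small step more will bed both ends, then I'll release.

```bash
echo '[[[0, 0, 0], [0, 0, 0.0005], 0.04], [[0, 0, 0], [0, 0, 0], 0.04]]' > m.json && python3 shift.py m.json>/dev/null; python3 r.py
```

```text
[ 0.5648 -0.2277  0.0757] [-0.0021 -0.005   1.     -0.0015] F [-3.24  1.61  8.94] M [ 0.316  0.671 -0.017]
```

```bash
echo '[[[0, 0, 0], [0, 0, -0.001], 0.04], [[0, 0, 0], [0, 0, 0], 0.065], [[0, 0, 0], [0, 0, 0], 0.065], [[0, 0, 0], [0, 0, 0], 0.065], [[0, 0, 0], [0, 0, 0], 0.065]]' > m.json && python3 shift.py m.json; python3 r.py
python3 - <<'E'
from h import *
s=bot.snapshot("wrist");b=s["img"].astype(int)
for c in(215,255,290): print(c,b[140:192:1,c-3:c+4].sum(2).mean(1).astype(int).tolist())
E
```

```text
time: 16.85
eef_pos: [0.5647, -0.2276, 0.0751]
tcp_rot: [-0.002, -0.005, 1.0, -0.002]
wrist_force: [0.0, 0.2, 0.3]
width: 0.0649
gripper_force: 0.0
[ 0.5647 -0.2276  0.0751] [-0.0024 -0.0051  1.     -0.0017] F [0.04 0.24 0.3 ] M [ 0.032 -0.02  -0.001]
215 [170, 168, 166, 162, 157, 165, 170, 168, 165, 171, 165, 152, 137, 130, 117, 124, 123, 128, 129, 123, 117, 124, 130, 148, 155, 166, 235, 260, 262, 262, 262, 259, 266, 272, 283, 283, 283, 287, 281, 286, 281, 284, 279, 275, 283, 283, 285, 286, 287, 286, 286, 286]
255 [134, 115, 150, 268, 287, 285, 278, 281, 277, 279, 267, 270, 263, 265, 261, 241, 245, 245, 245, 242, 251, 264, 261, 262, 266, 260, 252, 247, 259, 251, 253, 247, 244, 243, 242, 245, 253, 283, 300, 287, 273, 268, 257, 259, 268, 283, 286, 285, 288, 290, 289, 286]
290 [165, 162, 157, 204, 199, 203, 198, 202, 203, 202, 150, 123, 120, 123, 127, 128, 126, 125, 123, 121, 121, 128, 131, 176, 192, 197, 242, 259, 260, 258, 257, 262, 258, 261, 278, 278, 280, 282, 282, 287, 283, 281, 282, 284, 284, 282, 288, 288, 286, 286, 290, 291]
```

Released with no residual force. I'll lift clear and check both clips from the same viewpoint as before.

```bash
echo '[[[0, 0, 0], [0, 0, -0.02], 0.065], [[0, 0, 0], [0, 0, -0.045], 0.085], [[0, 0, 0], [0, 0, -0.045], 0.085], [[0, 0, 0], [-0.04, 0, 0], 0.085], [[0, 0, 0], [-0.04, 0, 0], 0.085], [[0, 0, 0], [0, 0, 0], 0.085], [[0, 0, 0], [0, 0, 0], 0.085], [[0, 0, 0], [0, 0, 0], 0.085]]' > m.json && python3 shift.py m.json; python3 - <<'E'
from h import *
import pickle
st=bot.read_state();s=bot.snapshot("wrist");pickle.dump((st,s),open("st5.pkl","wb"))
a=cv2.resize(s["img"][0:210,140:360],(419,400),interpolation=cv2.INTER_CUBIC)
t=cv2.resize(bot.snapshot("scene")["img"][210:310,150:245],(380,400),interpolation=cv2.INTER_CUBIC)
cv2.imwrite("pics/w7.png",np.hstack([a,t])[:,:,::-1])
E
```

```text
time: 17.7
eef_pos: [0.6438, -0.2269, 0.1843]
tcp_rot: [-0.003, -0.005, 1.0, -0.002]
wrist_force: [0.3, 0.1, -0.2]
width: 0.0848
gripper_force: 0.0
```

View pics/w7.png

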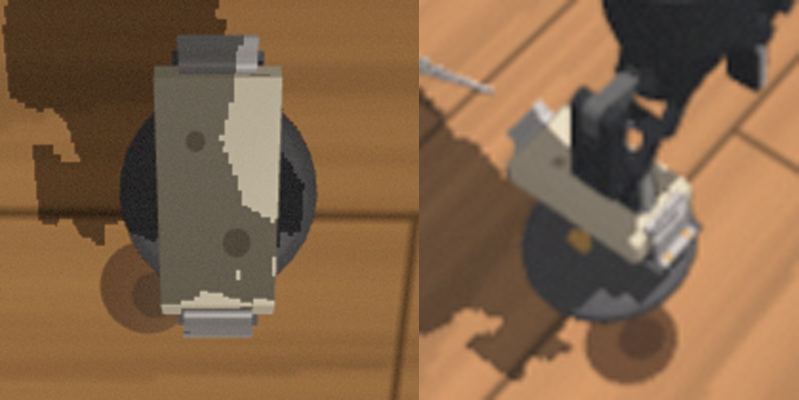

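The view shows both clip lips lying over the block's ends: the near nose at crop row 74, inside the block edge at row 66, and the far nose at about row 311. The block is level and centred. A quick check of the nose gap follows.

```bash
python3 - <<'E'
from h import *
import pickle
st,s=pickle.load(open("st5.pkl","rb"));T=cam(s,st);im=s["img"].astype(int)
print([(r,im[r,238:250].sum(1).sum()//12) for r in range(16,48)]);print([(r,im[r,245:265].sum(1).sum()//20) for r in range(152,180)])
st2,s2=pickle.load(open("st2.pkl","rb"));T2=cam(s2,st2)
for z in(.0835,.0855,.0875):
  print(z,"rest",(plane(s2,T2,[(251,160.5)],z)-plane(s2,T2,[(259,34.5)],z))[0,:2].round(4))
  for a,b in((38,162),(38.5,163.5)): print("now",(plane(s,T,[(255,b)],z)-plane(s,T,[(252,a)],z))[0,:2].round(4))
E
```

```text
[(16, np.int64(157)), (17, np.int64(168)), (18, np.int64(201)), (19, np.int64(229)), (20, np.int64(225)), (21, np.int64(225)), (22, np.int64(232)), (23, np.int64(225)), (24, np.int64(225)), (25, np.int64(227)), (26, np.int64(222)), (27, np.int64(217)), (28, np.int64(216)), (29, np.int64(214)), (30, np.int64(222)), (31, np.int64(228)), (32, np.int64(238)), (33, np.int64(258)), (34, np.int64(269)), (35, np.int64(244)), (36, np.int64(231)), (37, np.int64(225)), (38, np.int64(223)), (39, np.int64(254)), (40, np.int64(264)), (41, np.int64(282)), (42, np.int64(284)), (43, np.int64(281)), (44, np.int64(282)), (45, np.int64(280)), (46, np.int64(282)), (47, np.int64(279))]
[(152, np.int64(280)), (153, np.int64(349)), (154, np.int64(424)), (155, np.int64(436)), (156, np.int64(484)), (157, np.int64(532)), (158, np.int64(532)), (159, np.int64(527)), (160, np.int64(491)), (161, np.int64(432)), (162, np.int64(284)), (163, np.int64(363)), (164, np.int64(455)), (165, np.int64(522)), (166, np.int64(460)), (167, np.int64(350)), (168, np.int64(333)), (169, np.int64(325)), (170, np.int64(329)), (171, np.int64(337)), (172, np.int64(340)), (173, np.int64(344)), (174, np.int64(345)), (175, np.int64(346)), (176, np.int64(372)), (177, np.int64(340)), (178, np.int64(308)), (179, np.int64(305))]
0.0835 rest [0.0929 0.0003]
now [0.0937 0.0032]
now [0.0947 0.0032]
0.0855 rest [0.092  0.0003]
now [0.0929 0.0031]
now [0.0939 0.0032]
0.0875 rest [0.0912 0.0003]
now [0.0921 0.0031]
now [0.093  0.0031]
```

The nose gap is now about 1–2 mm over rest, where riding on the end faces would make it 9 mm over, so both clips have snapped in.

```bash
python3 -c "
from rig import bot
print(bot.close_job())"
```

```text
the job is handed in; nothing more can be done
None
```

The soldering block is in the stand, fully home and released. The final view shows both clips snapped over its top edges. The seating push was about 10 N, nothing else on the bench was intentionally touched, and the job was handed in at about 18 s; the judging result was not shown.

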